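# Put a rock slab away in the sloping slide case and shut its lid

### The job

Put the loose rock slab away in the open sloping case: lay it flat and square on top of the slab already stored there, edges lined up, with its lower end against the low end wall, setting it down without dropping it. Then lower the lid gently until it is fully shut. Leave the mouse, the jar and the eyepiece where they are.

Things in the scene. Friction and masses are not known exactly. Their poses are not given: they have to be found in the camera images.
- slab: Polished dark brown stone slab (the loose one), 100 x 60 x 14 mm, about 0.2 kg, lying flat on the table. Origin: centre of its underside; x along its 100 mm length, y along its 60 mm width, z up through its thickness.
- stored_slab: Identical stone slab already stored in the case, lying loose on the sloping tray floor with its low end against the low end wall. Same axes and origin (centre of its underside); its x points up the slope. It can lie up to 10 mm left or right of the middle of the tray.
- case: The case: a dark steel stand on the table, foot 170 x 186 x 12 mm, fixed, that carries the grey tray with its lid. Origin: centre of the underside of the foot; x towards the hinge side (away from the robot, give or take the yaw), z up.
- tray: Grey open tray, tilted 25 deg. Origin: on its floor, midway along the inner face of the low end wall (the backstop). x up the slope (away from the robot), y left, z square out of the floor. Inside x 0 to 150, y -85 to 85 mm; walls 8 mm thick, 42 high. A slab at the wall has its origin at x = 50 mm; z = 0 if stored on the floor, 14 mm on top of it. A slab may not slide down by itself.
- lid (a joint): Lid angle in rad: 0 = shut flat on the tray's rim, growing as it opens (1.57 = square to the tray floor; limit 2.1). Starts about 1.5 to 1.95. The hinge is stiff: the lid stays where it is left and wants about 1 to 4 N at its free end to swing it.
- lid_hinge (a point): Point on the hinge axis, in the middle of the lid's width, at the tray's high end: tray x = 158 mm, y = 0, z = 42.5 mm. The axis runs along the tray's y.
- lid_edge (a point): Middle of the lid's free edge, at half thickness. The lid is a plain grey panel without knob, 8 mm thick, 186 wide, 178 long from the hinge axis (in its under face), overhanging the tray's low end by 12 mm. At angle q it runs from the hinge along -cos(q) x + sin(q) z of the tray; its outer face looks along sin(q) x + cos(q) z.
- mouse: Black computer mouse, about 100 x 62 x 35 mm; bystander. Origin at its underside.
- jar: Amber jar with a cap, 60 mm diameter, 90 mm tall; bystander. Origin: centre of its underside.
- eyepiece: Black microscope eyepiece standing on its narrow end, 44 mm diameter, 65 mm tall; bystander. Origin: centre of its underside.
Things that resemble listed ones, but are neither listed nor needed, are in the scene too. Leave any blue or pink look-alike of the slab alone. Leave any turquoise look-alike of the stored_slab alone.

How it is judged:
On the way, in this order (a step that is already met when the one before it is completed fails the run):
1. the slab lies flat on the stored one, edges lined up, low end against the low end wall, let go, with the lid still open (x of slab in the frame of tray between 0.044 and 0.058 m and y of slab in the frame of stored_slab between -0.012 and 0.012 m and z of slab in the frame of tray between 0.01 and 0.019 m and angle between the z axis of slab and the z axis of tray, either way round below 0.08 rad and angle between the x axis of slab and the x axis of tray, either way round below 0.15 rad and x of stored_slab in the frame of tray between 0.044 and 0.058 m and z of stored_slab in the frame of tray between -0.004 and 0.004 m and contact force between the fingers and slab below 0.1 N and value of joint lid above 1 rad), for 0.2 s.
2. the lid is fully shut (value of joint lid below 0.03 rad), for 0.2 s.
At the end, for the whole second after the job is handed in: Lid shut (under 0.03 rad); slab on the stored slab, flat (0.08 rad) and square to the tray (0.15 rad), within 12 mm of it sideways; both with tray x 44 to 58 mm, so low ends within about 8 mm of the low wall, and at rest; mouse, jar, eyepiece moved under 30 mm (x of slab in the frame of tray between 0.044 and 0.058 m and y of slab in the frame of stored_slab between -0.012 and 0.012 m and z of slab in the frame of tray between 0.01 and 0.019 m and angle between the z axis of slab and the z axis of tray, either way round below 0.08 rad and angle between the x axis of slab and the x axis of tray, either way round below 0.15 rad and x of stored_slab in the frame of tray between 0.044 and 0.058 m and z of stored_slab in the frame of tray between -0.004 and 0.004 m and value of joint lid below 0.03 rad and linear speed of each of slab, stored_slab below 0.02 m/s and distance of each of mouse, jar, eyepiece from where it was at the start of the episode below 0.03 m); the robot touches nothing.
It fails at once if the slab is dropped: it falls faster than 0.3 m/s with no finger on it (contact force between the fingers and slab below 0.05 N and linear speed of slab above 0.3 m/s).
It fails at once if the lid is slammed: faster than 1.8 rad/s in the last 0.3 rad before it shuts (value of joint lid below 0.3 rad and velocity of joint lid below -1.8 rad/s).
It fails at once if the mouse is pushed more than 30 mm or tipped (distance of mouse from where it was at the start of the episode above 0.03 m or angle between mouse's own z axis and vertical above 0.5 rad).
It fails at once if the jar is pushed more than 30 mm or tipped (distance of jar from where it was at the start of the episode above 0.03 m or angle between jar's own z axis and vertical above 0.5 rad).
It fails at once if the eyepiece is pushed more than 30 mm or tipped (distance of eyepiece from where it was at the start of the episode above 0.03 m or angle between eyepiece's own z axis and vertical above 0.5 rad).
It also fails if it takes over 54 s, if anything falls off the work surface, if the arm or the gripper's body presses on something with over 40 N, if the wrist force passes 120 N, or if a joint passes its speed limit or range.

### The arm

A 6-joint arm with a two-finger parallel gripper is mounted at the origin on the work surface. World frame = base frame: x ahead of the robot, y to its left, z up, the work surface at z = 0. Lengths are in m, angles in rad, forces in N, time in s.
With the tool pointing down it reaches from about 0.325 to 0.75 m from the base axis. Payload 7.6 kg.
Tool frame: the origin (TCP) lies at the centre of the arm's flange, where the gripper is bolted on; the fingertips stand 173 mm ahead of it and the grasp point (between the pads) lies 155 mm ahead of it; y points along the fingers, z is the direction in which the jaws open and shut, and the axes are right-handed (so a half turn about y gives the same grasp; the last joint's range is limited). The gripper opens to 85 mm and grips with 20 to 120 N. Pads are 22 mm wide; open, the fingers measure 114 mm over their backs; the gripper's body (76 mm by 85 mm) begins 54 mm behind the grasp point. The pads swing forward as they close: fully open they stand 13 mm farther back than shut.
Start: joints at [-1.286, 0.052, 1.401, -0, 1.689, -0.07], TCP at [0.182, -0.492, 0.405] pointing down, gripper open.
Joint ranges: [-2.9, 2.9], [-0.91, 2.17], [0.12, 2.37], [-1.06, 4.2], [0.26, 2.73], [-2.93, 2.93]. Speed limits (rad/s): [2.57, 2.57, 3.01, 3.14, 3.14, 3.14].

### API

Orientations are given as a unit quaternion [x, y, z, w].
In Python, from rig import * gives the robot as it stands.
- The arm moves only by the shell command python3 -m crank 'ROWS'. ROWS is JSON, a list that holds one entry, the list of rows, each a list of 7 numbers: the turn, a rotation vector about the world's x, y, z in rad, then the shift along the world's x, y, z in m, then the closure, from 0 (fully open) to 1 (shut). In form: [[[wx, wy, wz, x, y, z, fingers], ...]]. A call has 1 to 5 rows; each row is the pose to reach, as a shift and turn from the pose commanded when the call began; what a row does not reach only later rows make up. A row lasts 1/10 s, in which the tool goes at most 50 mm and 8.59 degrees, less where a joint would pass 70% of its speed; a pose out of reach is approached as far as the arm can. A call with a gripper value outside its range is refused whole. The fingers move at their own pace and stop on an object; the grip force is fixed at half the most. Time passes only in rows, so rows that repeat a pose let the fingers close. It gives the time, the measured TCP pose, the force and the opening at its end, in the units of the state.
- get_obs(): the state, without advancing time (a new reading comes with each control period).
- get_image(name): name is "scene" or "top" or "wrist"; returns the picture (420x560x3 uint8, red, green, blue); there is no depth.
- camera_params(name): a dict with "fx", "fy", "cx", "cy" (pixels), "position" and "orientation" of the camera in the world; the wrist camera has in their place "tool_from_camera" (4x4, takes a point from camera to tool coordinates, whose origin is the TCP and whose axes are the tool frame's). Camera axes: x right, y up, looking along -z (the intrinsics and any distortion apply to the point x, -y, -z); pixel columns grow to the right and rows downward; lengths in m; the calibration is good to about 2 mm. A picture is of the moment at which its call begins: read the wrist's pose just before it. camera_params takes no time and is no camera call.
- sign_off(): hands the job in, once; it reports no verdict.
Trained networks look in the newest picture that a camera, given by its name, has taken for a name from the list of things; names that differ only in an ending like _2 or _b are one class to them, and where a whole thing is asked for, a point or a joint stands for the part that bears it (a point fixed in the world has none). Each returns a list of dicts, best first, with "score" (0 to 1); they miss things now and then, are a little off and sometimes report something else, mostly with a low value. They report only what shows in the picture. A call takes as long as a camera call. They do not tell look-alikes from the thing itself.
- silhouettes(query, camera): "mask" (420x560 bool, what is visible of it) and "at" ([column, row] in pixels, amid what is visible of it).
- mark_of(query, camera): "at" ([column, row] in pixels: a listed point, or the origin of a listed thing).
The state is a dict: "time_s": time; "joints": joint angles; "joint_velocities": joint speeds; "effort": joint torques, N m; "position": TCP position; "ee_rot": TCP orientation; "force": force on the tool from outside, world axes, zero at the start; "torque": the same for the moment, N m; "width": finger opening in m.
Only numpy, scipy, OpenCV 4.12 (cv2) and the standard library are available. Lean on these libraries where they do the work, as an engineer would, in place of code of your own. Each camera call takes 0.05 s, during which the arm holds its last target.

## Working session

There is one attempt and no reset: what is moved stays moved. The work goes in short steps, Python scripts to look and compute and a shell command to move; the robot and the scene stay as the last step left them, time stands still between calls to the robot, and variables do not carry over. Pictures are saved under pics/ and viewed, and the job is handed in when it is done.

```bash
ls; mkdir -p pics
python3 - <<'E'
from rig import *
import cv2
o=get_obs();print({k:np.round(v,3).tolist() if not isinstance(v,float) else v for k,v in o.items()} if 'np' in globals() else o)
for c in ["scene","top","wrist"]:
    im=get_image(c);cv2.imwrite(f"pics/{c}0.png",im[:,:,::-1]);print(c,camera_params(c))
E
```

```text
pics
{'time_s': 0.0, 'joints': array([-1.28631931e+00,  5.28317122e-02,  1.40174512e+00,  2.94096460e-06,
        1.68857654e+00, -7.02996973e-02]), 'joint_velocities': array([ 0.001486  ,  0.00074933,  0.00140503,  0.00056817, -0.0005877 ,
       -0.00120543]), 'effort': array([ 1.87938504e-04, -3.81667507e+01, -3.60185802e+01, -2.23712061e-05,
        6.00270956e-03, -1.58116251e-05]), 'position': array([ 0.1823884 , -0.49226765,  0.40386456]), 'ee_rot': array([-0.12483375,  0.6965593 , -0.69546181,  0.12471785]), 'force': array([ 0.22029797, -0.6865376 ,  0.64733214]), 'torque': array([ 0.016117  ,  0.04773018, -0.00853588]), 'width': 0.08527984002621261}
scene {'fx': 438.4307836916725, 'fy': 438.4307836916725, 'cx': 278.1803957172818, 'cy': 210.0593680846016, 'position': array([ 1.22004346, -0.72016412,  0.83136255]), 'orientation': array([0.42633813, 0.17397438, 0.34528679, 0.81776876])}
top {'fx': 462.8907288029647, 'fy': 462.8907288029647, 'cx': 285.9258310728579, 'cy': 215.08894499764423, 'position': array([0.25123311, 0.01502777, 1.45885469]), 'orientation': array([-0.06110768,  0.06004546,  0.7055387 , -0.7034739 ])}
wrist {'fx': 327.10745542977656, 'fy': 327.10745542977656, 'cx': 284.22914916620346, 'cy': 209.16805355836584, 'tool_from_camera': array([[-8.50854285e-04, -9.45283730e-01, -3.26248289e-01,
        -8.36887247e-02],
       [-4.45116940e-04,  3.26248733e-01, -9.45283855e-01,
         3.03138692e-02],
       [ 9.99999539e-01, -6.59080179e-04, -6.98351933e-04,
         3.22899468e-04],
       [ 0.00000000e+00,  0.00000000e+00,  0.00000000e+00,
         1.00000000e+00]])}
```

View pics/scene0.png

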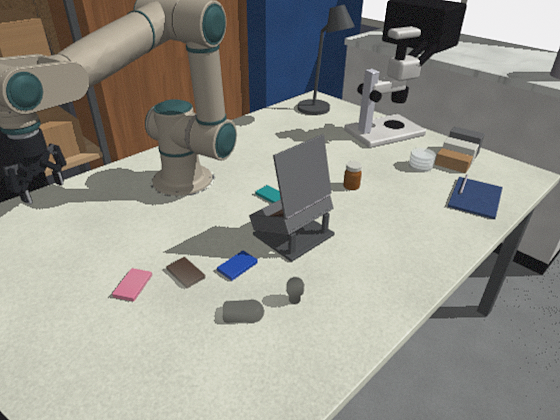

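View pics/top0.png

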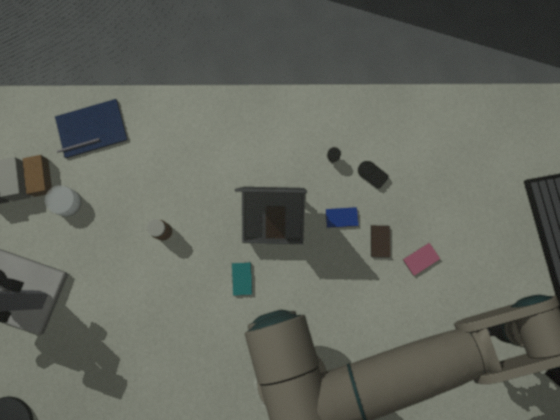

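View pics/wrist0.png

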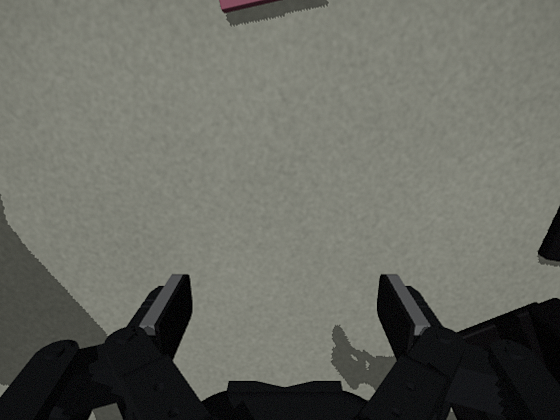

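```bash
cat > h.py <<'E'
from rig import *
import numpy as np, cv2
from scipy.spatial.transform import Rotation as R
def cam(c,obs=None):
    p=camera_params(c)
    if c=="wrist":
        T=p["tool_from_camera"]; Rt=R.from_quat(obs["ee_rot"]).as_matrix()
        return p, Rt@T[:3,:3], Rt@T[:3,3]+obs["position"]
    return p,R.from_quat(p["orientation"]).as_matrix(),np.array(p["position"])
def proj(C,X):
    p,M,t=C; q=(np.atleast_2d(X)-t)@M
    return np.c_[p["cx"]+p["fx"]*q[:,0]/-q[:,2], p["cy"]-p["fy"]*q[:,1]/-q[:,2]]
def ray(C,uv):
    p,M,t=C; d=M@np.array([(uv[0]-p["cx"])/p["fx"],-(uv[1]-p["cy"])/p["fy"],-1]); return t,d/np.linalg.norm(d)
def onz(C,uv,z):
    t,d=ray(C,uv); return t+d*(z-t[2])/d[2]
def tri(rs):
    A=np.zeros((3,3));b=np.zeros(3)
    for t,d in rs:
        P=np.eye(3)-np.outer(d,d);A+=P;b+=P@t
    X=np.linalg.solve(A,b); return X,[round(1000*np.linalg.norm(np.cross(X-t,d)),1) for t,d in rs]
E
python3 - <<'E'
from h import *
S=cam("scene");T=cam("top")
for n in ["slab","stored_slab","case","tray","lid_hinge","lid_edge","mouse","jar","eyepiece"]:
    a=mark_of(n,"scene");b=mark_of(n,"top")
    print(n,[(np.round(x["at"]).tolist(),round(x["score"],2)) for x in a],[(np.round(x["at"]).tolist(),round(x["score"],2)) for x in b])
    if n in("slab","stored_slab"): continue
    if a and b:
        X,e=tri([ray(S,a[0]["at"]),ray(T,b[0]["at"])]);print("   ",X.round(4),e)
for c,C in(("scene",S),("top",T)):
  for i,m in enumerate(silhouettes("slab",c)):
    k=m["mask"].astype(np.uint8); cs=max(cv2.findContours(k,0,2)[0],key=cv2.contourArea)[:,0]
    P=np.array([onz(C,q,.012)[:2] for q in cs],np.float32)
    print(c,m["at"],round(m["score"],2),k.sum(),cv2.minAreaRect(P*1000))
print(get_obs()["time_s"])
E
```

```text
slab [([133.0, 285.0], 0.97), ([184.0, 270.0], 0.86), ([235.0, 268.0], 0.72)] [([341.0, 218.0], 0.92), ([379.0, 243.0], 0.69), ([274.0, 221.0], 0.55)]
stored_slab [([286.0, 217.0], 0.64), ([272.0, 194.0], 0.54)] [([242.0, 275.0], 0.93), ([277.0, 224.0], 0.69)]
case [([295.0, 232.0], 0.84)] [([272.0, 214.0], 0.97), ([274.0, 234.0], 0.57)]
    [0.5078 0.0618 0.0051] [np.float64(1.9), np.float64(1.9)]
tray [([274.0, 214.0], 0.6)] [([272.0, 236.0], 0.79), ([275.0, 222.0], 0.62)]
    [0.4286 0.0557 0.0358] [np.float64(4.6), np.float64(4.6)]
lid_hinge [([308.0, 203.0], 0.69)] [([275.0, 214.0], 0.52)]
    [0.5096 0.0695 0.1063] [np.float64(30.2), np.float64(30.2)]
lid_edge [([300.0, 144.0], 0.63)] [([271.0, 192.0], 0.91)]
    [0.5126 0.0563 0.3046] [np.float64(3.9), np.float64(3.9)]
mouse [([243.0, 315.0], 0.93)] [([370.0, 174.0], 0.7)]
    [ 0.6386 -0.259  -0.0083] [np.float64(0.8), np.float64(0.8)]
jar [([353.0, 185.0], 0.77)] [([159.0, 233.0], 0.87)]
    [ 0.4496  0.4243 -0.007 ] [np.float64(2.5), np.float64(2.5)]
eyepiece [([294.0, 298.0], 0.57)] [([330.0, 161.0], 0.62)]
    [ 0.6869 -0
[... 272 characters left out ...]
, 114.20271301269531), 30.782575607299805)
scene [185.2, 269.2] 0.61 690 ((428.50738525390625, -282.4668884277344), (66.99043273925781, 113.58377838134766), 87.48638916015625)
top [380.6, 241.6] 0.9 648 ((415.8367919921875, -276.8763122558594), (59.95677185058594, 102.2646713256836), 88.06536102294922)
top [418.2, 256.7] 0.85 612 ((359.5406494140625, -403.1619873046875), (61.92062759399414, 102.00900268554688), 29.00074005126953)
top [338.4, 217.4] 0.74 649 ((494.1397705078125, -157.59071350097656), (66.86035919189453, 100.91045379638672), 3.4346704483032227)
top [268.8, 190.8] 0.52 365 ((584.7307739257812, 67.56721496582031), (230.64076232910156, 18.041927337646484), 88.48588562011719)
1.15
```

Run:
```python
import cv2
a=cv2.imread("pics/scene0.png");b=cv2.imread("pics/top0.png")
cv2.imwrite("pics/sc.png",cv2.resize(a[125:300,100:350],None,fx=3.2,fy=3.2,interpolation=cv2.INTER_CUBIC))
cv2.imwrite("pics/tc.png",cv2.resize(b[140:300,220:450],None,fx=3.4,fy=3.4,interpolation=cv2.INTER_CUBIC))
```

```text
(no output)
```

View pics/sc.png

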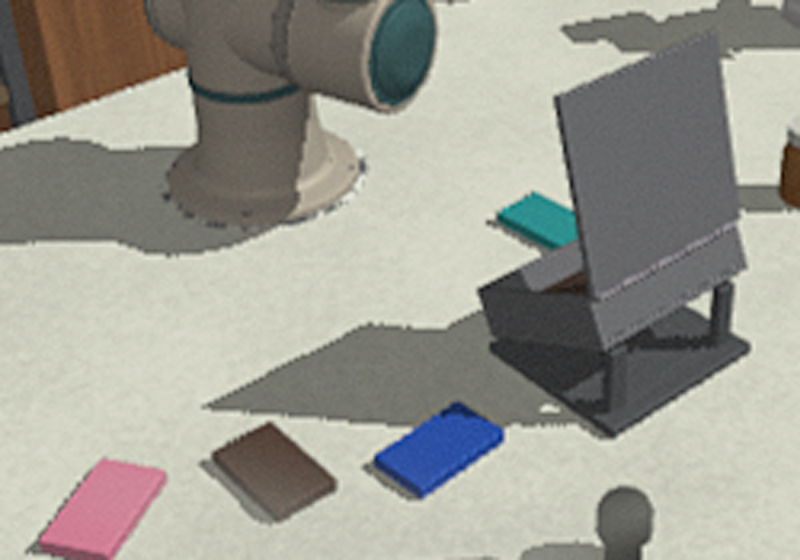

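View pics/tc.png

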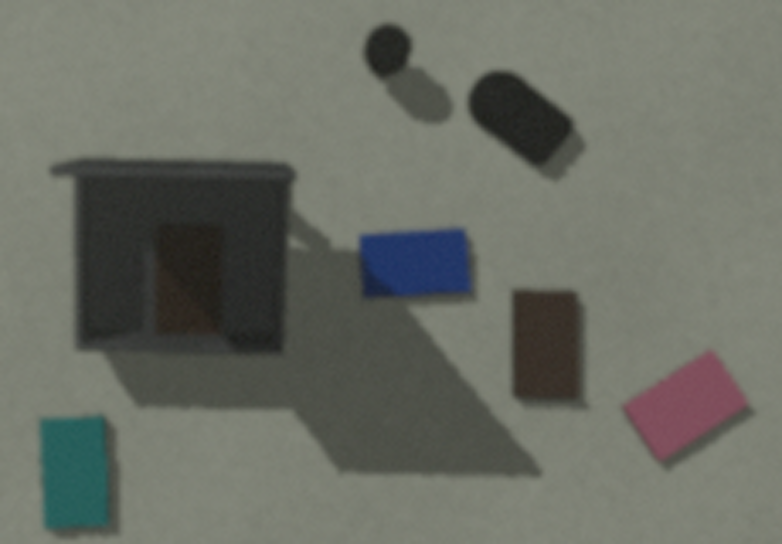

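```bash
cat > fit.py <<'E'
from h import *
from scipy.optimize import least_squares
def trayT(p):
    yaw,x,y,z=p[:4]; t=np.radians(25)
    Rt=R.from_euler("z",yaw).as_matrix()@R.from_euler("y",-t).as_matrix()
    return Rt,np.array([x,y,z])
def lidpt(q,s,y,h):  # s along, h out of under face
    return np.array([.158-np.cos(q)*s+np.sin(q)*h, y, .0425+np.sin(q)*s+np.cos(q)*h])
E
python3 - <<'E'
from fit import *
S=cam("scene");T=cam("top")
s=lambda u,v:(u/3.2+100-.3,v/3.2+125-.3)
t=lambda u,v:(u/3.4+220-.3,v/3.4+140-.3)
L=lambda s,y,h:(lambda q:lidpt(q,s,y,h))
P=lambda *a:(lambda q:np.array(a))
obs=[(S,s(553,97),L(.178,-.093,.004)),(S,s(718,32),L(.178,.093,.004)),
(S,s(480,290),P(-.008,-.093,.042)),(S,s(742,215),L(0,.093,.008)),
(S,s(594,299),L(0,-.093,.008)),
(T,t(77,350),P(-.008,.093,.042)),(T,t(284,353),P(-.008,-.093,.042)),
(T,t(52,168),L(.178,.093,.004)),(T,t(294,172),L(.178,-.093,.004))]
def f(p):
    Rt,o=trayT(p); r=[]
    for C,uv,g in obs: r+=list(proj(C,Rt@g(p[4])+o)[0]-uv)
    return np.array(r)
z=least_squares(f,[0,.43,.056,.06,1.7],loss="soft_l1")
print(z.x.round(4)); print(f(z.x).reshape(-1,2).round(1).tolist())
Rt,o=trayT(z.x); np.save("tray.npy",z.x)
im=[cv2.imread("pics/scene0.png"),cv2.imread("pics/top0.png")]
out=[]
for C,i,(r,c) in((S,im[0],(125,200)),(T,im[1],(170,220))):
    k=4; i=cv2.resize(i[r:r+140,c:c+140],None,fx=k,fy=k)
    def ln(pts,col):
        q=((proj(C,np.array(pts)@Rt.T+o)-[c,r]+.5)*k).astype(int); cv2.polylines(i,[q],True,col,1)
    for zz in(0,.042): ln([(-.008,-.093,zz),(.158,-.093,zz),(.158,.093,zz),(-.008,.093,zz)],(0,255,0))
    ln([(0,-.085,0),(.15,-.085,0),(.15,.085,0),(0,.085,0)],(255,255,0))
    ln([lidpt(z.x[4],a,b,.008) for a,b in((0,-.093),(.178,-.093),(.178,.093),(0,.093))],(0,0,255))
    out.append(i)
cv2.imwrite("pics/ov.png",cv2.resize(np.hstack(out),None,fx=.7,fy=.7))
# slab in top: stored slab corners in crop
for uv in [(155,222),(222,222),(155,333),(222,333)]:
    a,d=ray(T,t(*uv)); n=Rt[:,2]; X=a+d*((o+n*.014-a)@n)/(d@n); print(((X-o)@Rt).round(4))
E
```

```text
[-0.0216  0.4328  0.0578  0.0299  1.7495]
[[0.7, 0.2], [-1.4, -1.0], [-1.5, -0.3], [-0.3, 1.1], [0.1, 0.4], [-0.8, -0.4], [-0.2, -0.2], [-1.1, -0.2], [0.7, -0.0]]
[0.1025 0.0232 0.014 ]
[ 0.1036 -0.0364  0.014 ]
[-0.0011  0.0227  0.014 ]
[ 0.0001 -0.038   0.014 ]
```

View pics/ov.png

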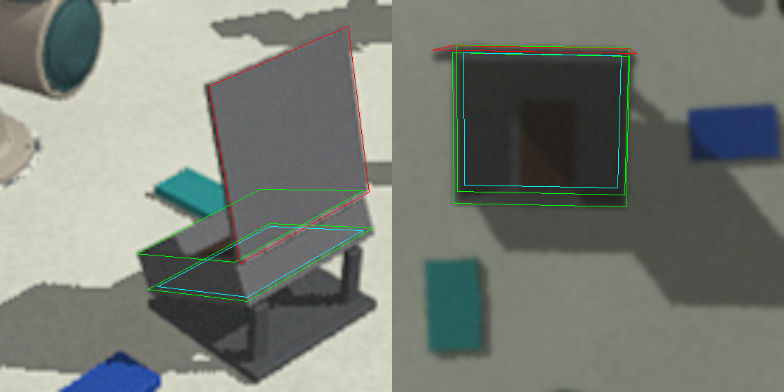

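Run:
```python
from h import *
o=get_obs();M=R.from_quat(o["ee_rot"]).as_matrix();print(M.round(3),o["position"].round(4))
psi=np.radians(88.07-90); 
for s in(1,-1):
    z=s*np.array([-np.sin(psi),np.cos(psi),0]);y=np.array([0,0,-1.]);x=np.cross(y,z)
    D=np.c_[x,y,z]; print(s,R.from_matrix(D@M.T).as_rotvec().round(4))
```

```text
[[-0.938 -0.     0.347]
 [-0.347 -0.    -0.938]
 [ 0.    -1.     0.   ]] [ 0.1824 -0.4923  0.4047]
1 [0.0000e+00 1.0000e-04 2.7531e+00]
-1 [ 0.     -0.     -0.3885]
```

```bash
python3 -m crank '[[[0,0,-0.13,0.035,0.035,0,0],[0,0,-0.26,0.07,0.07,0,0],[0,0,-0.3885,0.105,0.105,0,0],[0,0,-0.3885,0.14,0.14,0,0],[0,0,-0.3885,0.175,0.17,-0.02,0]]]' ; python3 -m crank '[[[0,0,0,0.03,0.02,-0.03,0],[0,0,0,0.06,0.04,-0.06,0],[0,0,0,0.06,0.044,-0.08,0],[0,0,0,0.06,0.044,-0.08,0]]]'
python3 - <<'E'
from h import *
o=get_obs();C=cam("wrist",o);im=get_image("wrist");cv2.imwrite("pics/w1.png",im[:,:,::-1])
print(o["position"],o["joints"].round(2))
for m in silhouettes("slab","wrist"):
    k=m["mask"].astype(np.uint8); cs=max(cv2.findContours(k,0,2)[0],key=cv2.contourArea)[:,0]
    print(m["at"],k.sum(),im[m["mask"]].mean(0),cv2.minAreaRect(np.array([onz(C,q,.014)[:2]*1000 for q in cs],np.float32)))
E
```

```text
time_s: 1.65
position: [0.3574, -0.3217, 0.3881]
ee_rot: [-0.014, -0.705, 0.709, 0.01]
force: [1.4, -0.6, 0.3]
width: 0.0857
time_s: 2.05
position: [0.4162, -0.2781, 0.3021]
ee_rot: [0.009, 0.708, -0.706, -0.013]
force: [-0.3, -0.1, 0.0]
width: 0.0852
[ 0.41622574 -0.27805673  0.30210041] [-0.66  0.04  1.62 -0.    1.49  0.94]
[435.0, 248.9] 7390 [160.26197564 100.58132612 118.66373478] ((367.7558288574219, -403.79071044921875), (67.72704315185547, 100.27513885498047), 31.602291107177734)
[288.0, 189.3] 8618 [66.54212114 51.9028777  42.46112787] ((422.2799987792969, -279.70538330078125), (60.35054016113281, 100.76585388183594), 88.53189086914062)
```

View pics/w1.png

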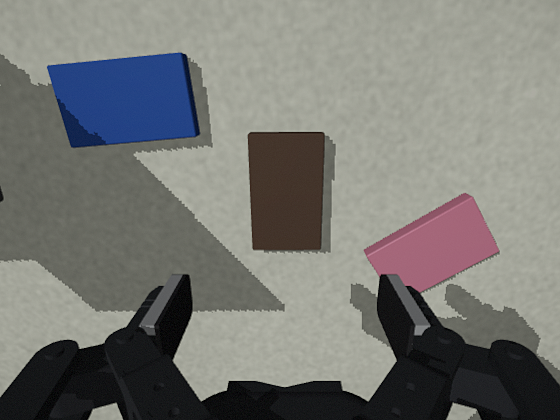

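```bash
python3 -m crank '[[[0,0,0.005,0.004,-0.001,-0.04,0],[0,0,0.005,0.004,-0.001,-0.08,0],[0,0,0.005,0.004,-0.001,-0.11,0],[0,0,0.005,0.004,-0.001,-0.125,0],[0,0,0.005,0.004,-0.001,-0.125,0]]]'
python3 - <<'E'
from h import *
o=get_obs();C=cam("wrist",o);im=get_image("wrist");cv2.imwrite("pics/w2.png",im[:,:,::-1])
print(o["position"],o["joint_velocities"].round(3),o["force"])
E
```

```text
time_s: 2.65
position: [0.4195, -0.2811, 0.1798]
ee_rot: [0.01, 0.707, -0.707, -0.011]
force: [-1.1, 0.7, -0.4]
width: 0.0852
[ 0.41953049 -0.28106466  0.17982809] [ 0.004 -0.04  -0.039  0.001  0.029  0.002] [-1.06452266  0.69976145 -0.38574961]
```

View pics/w2.png

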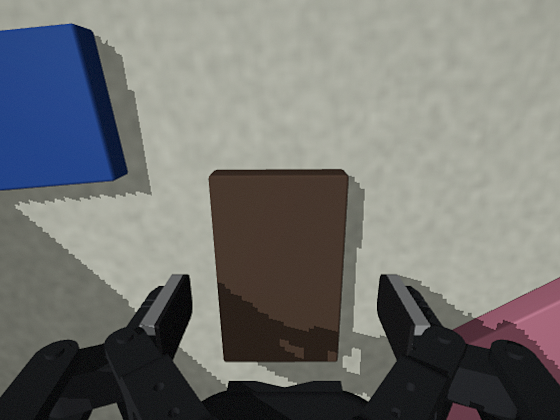

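Run:
```python
from h import *
o=get_obs();C=cam("wrist",o);print(o["position"].round(4))
P=[onz(C,q,.014)[:2] for q in [(211,177),(347,177),(225,361),(338,361)]];print(np.round(P,4),np.mean(P,0))
print(proj(C,[0.42,-.28,.014]))
M=R.from_quat(o["ee_rot"]).as_matrix();print(M.round(3))
print(proj(C,[o["position"]+M@np.array([0,.155,0])]))
```

```text
[ 0.4201 -0.2813  0.1814]
[[ 0.4722 -0.2521]
 [ 0.4705 -0.3104]
 [ 0.3729 -0.2494]
 [ 0.3711 -0.309 ]] [ 0.42167138 -0.28024421]
[[280.00099782 281.56943051]]
[[-1.     0.001 -0.03 ]
 [ 0.03  -0.001 -1.   ]
 [-0.001 -1.     0.001]]
[[282.88226042 296.12707588]]
```

```bash
python3 -m crank '[[[0,0,0,0.002,0.001,-0.008,0],[0,0,0,0.002,0.001,-0.008,0.25],[0,0,0,0.002,0.001,-0.008,1],[0,0,0,0.002,0.001,-0.008,1],[0,0,0,0.002,0.001,-0.008,1]]]' ;python3 -m crank '[[[0,0,0,0,0,0,1],[0,0,0,0,0,0,1]]]'
python3 - <<'E'
from h import *
o=get_obs();C=cam("wrist",o);im=get_image("wrist");cv2.imwrite("pics/w3.png",im[:,:,::-1])
print(o["position"],o["force"])
E
```

```text
time_s: 3.2
position: [0.4226, -0.2797, 0.1737]
ee_rot: [-0.011, -0.707, 0.708, 0.009]
force: [0.2, -0.4, 6.1]
width: 0.0582
time_s: 3.4
position: [0.4226, -0.2797, 0.1737]
ee_rot: [-0.011, -0.707, 0.708, 0.009]
force: [-0.7, 1.0, 5.6]
width: 0.0581
[ 0.42259612 -0.27969842  0.17374039] [-0.716117    0.96778723  5.6076432 ]
```

View pics/w3.png

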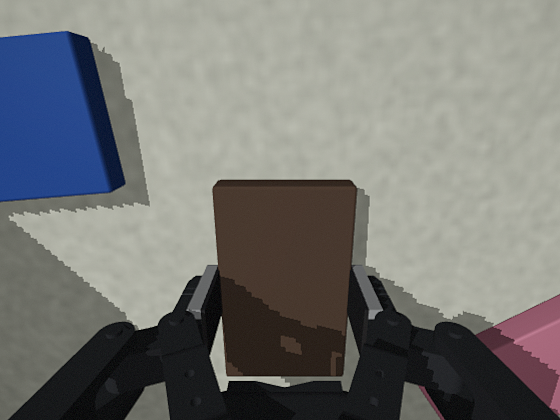

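```bash
cat > plan.py <<'E'
from fit import *
p=np.load("tray.npy")
o=get_obs();M=R.from_quat(o["ee_rot"]).as_matrix();Rt,t=trayT(p)
y=-Rt[:,2];z=-Rt[:,1];x=np.cross(y,z);D=np.c_[x,y,z]
print("rot",R.from_matrix(D@M.T).as_rotvec().round(4),"pos",o["position"].round(4))
for h in(.1,.05,.0):
    s=Rt@np.array([.053,-.007,.014+h])+t; T=s-D@np.array([.001,.1737,0])
    print(h,T.round(4),(T-o["position"]).round(4))
E
python3 plan.py
```

```text
rot [-0.0095 -0.4343  0.0073] pos [ 0.4226 -0.2797  0.1737]
0.1 [0.36   0.0523 0.3135] [-0.0625  0.332   0.1398]
0.05 [0.3812 0.0519 0.2682] [-0.0414  0.3316  0.0944]
0.0 [0.4023 0.0514 0.2229] [-0.0203  0.3311  0.0491]
```

```bash
python3 -m crank '[[[0,0,0,0,0,0.015,1],[0,0,0,0,0,0.045,1],[0,0,0,-0.01,0,0.08,1],[0,0,0,-0.02,0,0.115,1],[0,0,0,-0.03,0,0.14,1]]]' ;python3 -m crank '[[[-0.002,-0.08,0.001,-0.005,0.02,0,1],[-0.004,-0.17,0.003,-0.012,0.05,0,1],[-0.006,-0.26,0.004,-0.02,0.09,0,1],[-0.008,-0.35,0.006,-0.028,0.13,0,1],[-0.0095,-0.434,0.007,-0.032,0.17,0,1]]]';python3 -m crank '[[[0,0,0,0,0.04,0,1],[0,0,0,0,0.08,0,1],[0,0,0,0,0.12,0,1],[0,0,0,0,0.15,0,1],[0,0,0,0,0.162,0,1]]]';python3 -m crank '[[[0,0,0,0,0,0,1],[0,0,0,0,0,0,1]]]'
python3 - <<'E'
from h import *
o=get_obs();C=cam("wrist",o)
for c in("wrist","scene","top"):
  im=get_image(c);cv2.imwrite("pics/%s4.png"%c,im[:,:,::-1])
print(o["position"],o["force"],o["width"])
E
python3 plan.py
```

```text
time_s: 3.95
position: [0.3918, -0.2793, 0.3145]
ee_rot: [-0.01, -0.707, 0.707, 0.01]
force: [-0.3, -0.3, -1.7]
width: 0.0584
time_s: 4.45
position: [0.3592, -0.1081, 0.3117]
ee_rot: [-0.161, -0.689, 0.691, -0.145]
force: [0.7, -0.1, -2.1]
width: 0.058
time_s: 4.95
position: [0.3595, 0.0548, 0.312]
ee_rot: [-0.158, -0.69, 0.691, -0.146]
force: [-0.2, -1.1, -3.5]
width: 0.0582
time_s: 5.15
position: [0.36, 0.0525, 0.3121]
ee_rot: [-0.159, -0.689, 0.692, -0.145]
force: [-0.6, 0.1, -2.9]
width: 0.058
[0.35999098 0.05252141 0.31205547] [-0.61560559  0.11183598 -2.88949501] 0.05796734194410373
rot [-0.0012 -0.0026  0.0013] pos [0.3602 0.0519 0.3123]
0.1 [0.36   0.0523 0.3135] [-0.0001  0.0004  0.0012]
0.05 [0.3812 0.0519 0.2682] [ 0.021  -0.     -0.0441]
0.0 [0.4023 0.0514 0.2229] [ 0.0421 -0.0005 -0.0894]
```

View pics/wrist4.png

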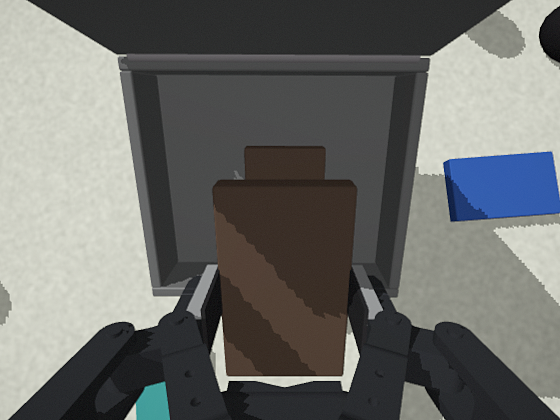

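View pics/scene4.png

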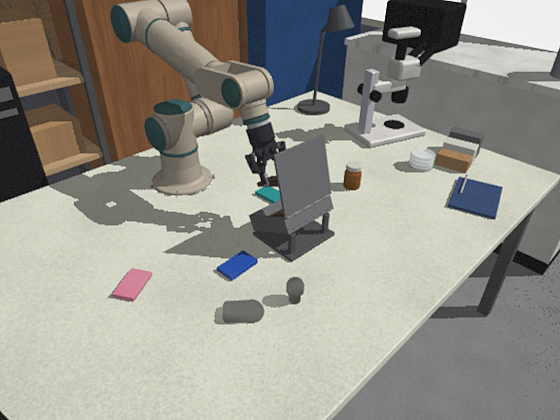

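View pics/top4.png

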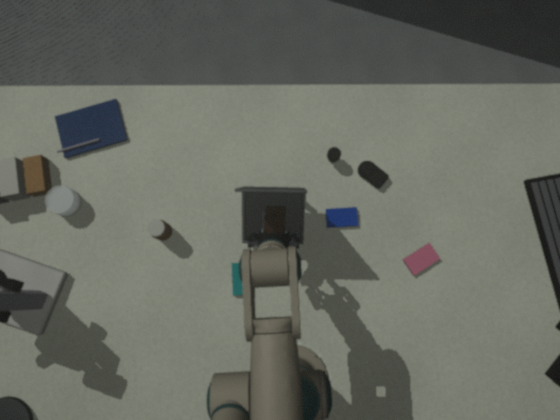

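Run:
```python
from fit import *
im=cv2.imread("pics/wrist4.png");cv2.imwrite("pics/w4c.png",cv2.resize(im[40:310,100:450],None,fx=2.2,fy=2.2,interpolation=cv2.INTER_CUBIC))
p=np.load("tray.npy");Rt,t=trayT(p);o=get_obs();C=cam("wrist",o);np.savez("w4.npz",p=o["position"],q=o["ee_rot"])
n=["rimlo+y","rimlo-y","in lo+y rim","in lo -y rim","in hi+y floor","in hi-y floor","st+y","st-y","hirim in +y","hirim in -y"]
for a,b in zip(n,proj(C,np.array([[-.008,.093,.042],[-.008,-.093,.042],[0,.085,.042],[0,-.085,.042],[.15,.085,0],[.15,-.085,0],[.101,.023,.014],[.101,-.037,.014],[.15,.085,.042],[.15,-.085,.042]])@Rt.T+t)):print(a,b.round(1))
M=R.from_quat(o["ee_rot"]).as_matrix()
print("slab",proj(C,[o["position"]+M@np.array([x,.1737-.014,z]) for x in(-.049,.051) for z in(-.03,.03)]).round(0).tolist())
```

```text
rimlo+y [152.3 297.1]
rimlo-y [395.7 297. ]
in lo+y rim [161.5 288.1]
in lo -y rim [386.3 288. ]
in hi+y floor [156.4  77.4]
in hi-y floor [390.3  77.2]
st+y [242.2 148.1]
st-y [323.8 148. ]
hirim in +y [130.8  73.8]
hirim in -y [411.5  73.6]
slab [[210.0, 187.0], [356.0, 187.0], [224.0, 377.0], [342.0, 377.0]]
```

View pics/w4c.png

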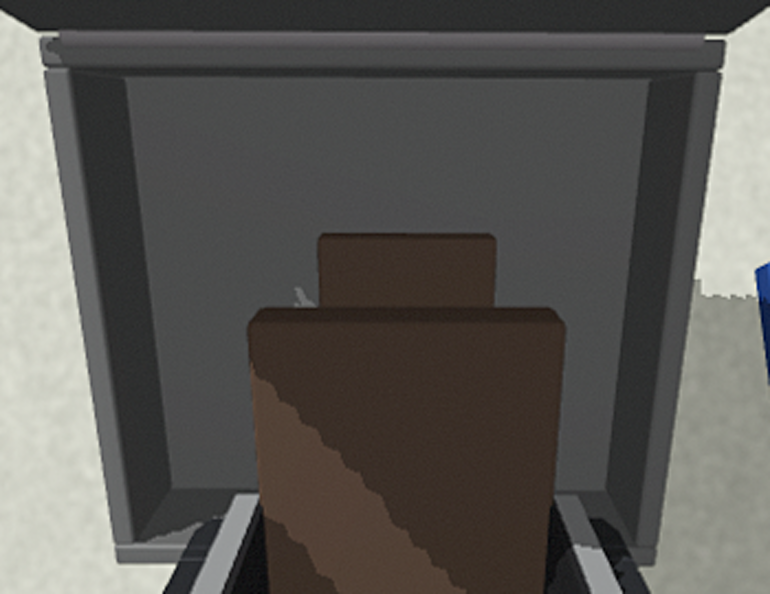

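```bash
python3 -m crank '[[[0.001,0.002,-0.001,0.008,0,-0.016,1],[0.001,0.002,-0.001,0.018,0,-0.037,1],[0.001,0.002,-0.001,0.028,-0.001,-0.058,1],[0.001,0.002,-0.001,0.035,-0.001,-0.074,1],[0.001,0.002,-0.001,0.0375,-0.001,-0.079,1]]]' ;python3 -m crank '[[[0,0,0,0,0,0,1],[0,0,0,0,0,0,1]]]'
python3 - <<'E'
from h import *
for c in("wrist",):
  im=get_image(c);cv2.imwrite("pics/%s5.png"%c,im[:,:,::-1])
E
python3 plan.py
```

```text
time_s: 5.8
position: [0.3976, 0.0508, 0.2315]
ee_rot: [-0.159, -0.69, 0.692, -0.142]
force: [-1.3, -0.3, -2.7]
width: 0.0582
time_s: 6.0
position: [0.3978, 0.0514, 0.2343]
ee_rot: [-0.16, -0.69, 0.691, -0.144]
force: [0.4, 0.6, -2.3]
width: 0.0581
rot [-0.0024 -0.0024  0.0011] pos [0.3978 0.0515 0.2345]
0.1 [0.36   0.0523 0.3135] [-0.0378  0.0009  0.079 ]
0.05 [0.3812 0.0519 0.2682] [-0.0167  0.0004  0.0337]
0.0 [0.4023 0.0514 0.2229] [ 0.0045 -0.     -0.0116]
```

View pics/wrist5.png

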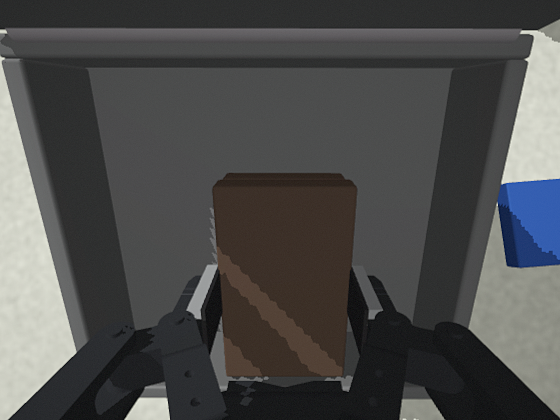

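```bash
python3 -m crank '[[[0,0,0,0.001,0,-0.003,1],[0,0,0,0.002,0,-0.006,1],[0,0,0,0.003,0,-0.008,1],[0,0,0,0.0035,0,-0.009,1],[0,0,0,0.0035,0,-0.009,1]]]' ;python3 -m crank '[[[0,0,0,0.0005,0,-0.001,1],[0,0,0,0.0005,0,-0.001,1]]]';python3 -m crank '[[[0,0,0,0.0005,0,-0.001,1],[0,0,0,0.0005,0,-0.001,1]]]'; python3 plan.py
```

```text
time_s: 6.55
position: [0.4011, 0.0517, 0.2244]
ee_rot: [-0.159, -0.69, 0.692, -0.144]
force: [-2.5, 0.6, -0.1]
width: 0.0582
time_s: 6.75
position: [0.4015, 0.0517, 0.2244]
ee_rot: [-0.159, -0.69, 0.692, -0.143]
force: [-20.3, 0.1, 16.8]
width: 0.0581
time_s: 6.95
position: [0.4017, 0.0518, 0.2244]
ee_rot: [-0.158, -0.69, 0.692, -0.143]
force: [-37.1, -1.7, 32.3]
width: 0.058
rot [-0.0017 -0.0072  0.0005] pos [0.4017 0.0518 0.2244]
0.1 [0.36   0.0523 0.3135] [-0.0417  0.0006  0.0891]
0.05 [0.3812 0.0519 0.2682] [-0.0206  0.0001  0.0438]
0.0 [0.4023 0.0514 0.2229] [ 0.0006 -0.0003 -0.0015]
```

```bash
python3 -m crank '[[[0,0,0,-0.0005,0,0.0015,1],[0,0,0,-0.0005,0,0.0015,1]]]'
python3 - <<'E'
from h import *
im=get_image("wrist");cv2.imwrite("pics/wrist6.png",im[:,:,::-1])
E
python3 plan.py
```

```text
time_s: 7.15
position: [0.4018, 0.0517, 0.2246]
ee_rot: [-0.16, -0.69, 0.691, -0.144]
force: [-9.5, 0.9, 8.8]
width: 0.058
rot [-0.0023 -0.0033  0.0005] pos [0.4018 0.0517 0.2247]
0.1 [0.36   0.0523 0.3135] [-0.0418  0.0006  0.0888]
0.05 [0.3812 0.0519 0.2682] [-0.0206  0.0001  0.0435]
0.0 [0.4023 0.0514 0.2229] [ 0.0005 -0.0003 -0.0018]
```

View pics/wrist6.png

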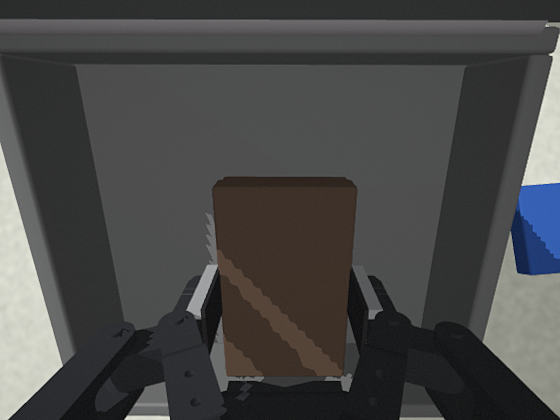

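```bash
python3 -m crank '[[[0,0,0,0,0,0,0.5],[0,0,0,0,0,0,0.3],[0,0,0,0,0,0,0],[0,0,0,0,0,0,0],[0,0,0,0,0,0,0]]]'; python3 -m crank '[[[0,0,0,0,0,0,0],[0,0,0,-0.008,0,0.018,0],[0,0,0,-0.02,0,0.045,0],[0,0,0,-0.033,0,0.075,0],[0,0,0,-0.042,0,0.095,0]]]';python3 -m crank '[[[0,0,0,0,0,0,0],[0,0,0,0,0,0,0]]]'
python3 - <<'E'
from h import *
o=get_obs();np.savez("w7.npz",position=o["position"],ee_rot=o["ee_rot"])
im=get_image("wrist");cv2.imwrite("pics/wrist7.png",im[:,:,::-1])
print(o["position"],o["force"])
E
```

```text
time_s: 7.7
position: [0.4018, 0.0516, 0.224]
ee_rot: [-0.16, -0.69, 0.692, -0.144]
force: [0.1, -0.2, -0.0]
width: 0.0857
time_s: 8.2
position: [0.3592, 0.0517, 0.321]
ee_rot: [-0.16, -0.69, 0.691, -0.145]
force: [0.9, 0.3, -0.2]
width: 0.0851
time_s: 8.4
position: [0.3597, 0.0516, 0.3186]
ee_rot: [-0.16, -0.69, 0.691, -0.144]
force: [-0.2, 0.0, -0.7]
width: 0.0856
[0.35970065 0.05163588 0.31864927] [-0.18080816  0.04016375 -0.69580079]
```

View pics/wrist7.png

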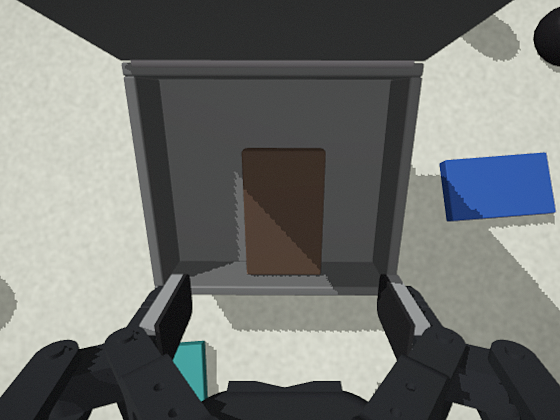

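Run:
```python
from fit import *
im=cv2.imread("pics/wrist7.png");cv2.imwrite("pics/w7c.png",cv2.resize(im[130:310,140:410],None,fx=2.9,fy=2.9,interpolation=cv2.INTER_CUBIC))
p=np.load("tray.npy");Rt,t=trayT(p);o=dict(np.load("w7.npz"));C=cam("wrist",o);n=Rt[:,2]
for uv in [(243,152),(324,152),(248,274),(320,275)]:
    a,d=ray(C,uv);X=a+d*((t+n*.028-a)@n)/(d@n);print(((X-t)@Rt).round(4))
print(proj(C,np.array([[-.008,.093,.042],[-.008,-.093,.042],[0,0,.042],[.15,.085,.042],[.15,-.085,.042]])@Rt.T+t).round(1))
```

```text
[0.1014 0.0216 0.028 ]
[ 0.1014 -0.0362  0.028 ]
[0.0023 0.0217 0.028 ]
[ 0.0014 -0.0369  0.028 ]
[[155.8 294.7]
 [393.  294.8]
 [274.2 285.9]
 [135.7  77.9]
 [407.8  77.7]]
```

View pics/w7c.png

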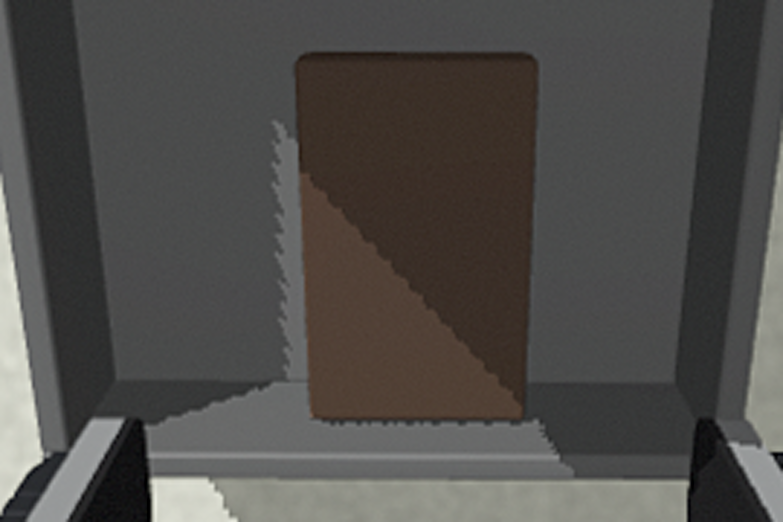

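```bash
cat > lid.py <<'E'
from fit import *
import sys
p=np.load("tray.npy");Rt,t=trayT(p)
o=get_obs();M=R.from_quat(o["ee_rot"]).as_matrix();Y=R.from_euler("z",p[0]).as_matrix()
def ori(th): # approach leaning back towards robot by th
    b=np.c_[[-1,0,0],[0,0,-1],[0,-1,0]].astype(float)
    return Y@R.from_euler("y",th).as_matrix()@b
def tcp(q,th,s=.165,clr=0,y=0):
    D=ori(th);n=Rt@np.array([np.sin(q),0,np.cos(q)])
    c=min([D@np.array([a,.173,0]) for a in(-.011,.011)],key=lambda v:v@n)
    return Rt@lidpt(q,s,y,.008+clr)+t-c
def show(q,th,**k):
    T=tcp(q,th,**k); print(q,th,"TCP",T.round(3),"rel",(T-o["position"]).round(3),"rot",R.from_matrix(ori(th)@M.T).as_rotvec().round(3))
print("now",o["position"].round(4),"th",round(float(np.arctan2(-M[0,1],-M[2,1])),3))
E
python3 - <<'E'
from lid import *
show(1.75,.25,clr=.03)
show(1.75,.25,clr=.02,s=.22)
for q,th in((1.75,.25),(1.5,.25),(1.25,.2),(1,.15),(.75,.1),(.5,.05),(.25,0),(0,0)): show(q,th)
E
```

```text
now [0.3597 0.0516 0.3178] th -0.431
1.75 0.25 TCP [0.606 0.054 0.469] rel [0.247 0.002 0.152] rot [0.013 0.681 0.001]
1.75 0.25 TCP [0.583 0.055 0.52 ] rel [0.223 0.003 0.202] rot [0.013 0.681 0.001]
1.75 0.25 TCP [0.577 0.055 0.462] rel [0.218 0.003 0.144] rot [0.013 0.681 0.001]
1.5 0.25 TCP [0.538 0.055 0.448] rel [0.179 0.004 0.13 ] rot [0.013 0.681 0.001]
1.25 0.2 TCP [0.496 0.056 0.428] rel [0.136 0.005 0.11 ] rot [0.012 0.631 0.001]
1 0.15 TCP [0.46  0.057 0.4  ] rel [0.1   0.006 0.082] rot [0.011 0.581 0.001]
0.75 0.1 TCP [0.432 0.058 0.365] rel [0.072 0.006 0.047] rot [0.01  0.531 0.001]
0.5 0.05 TCP [0.414 0.058 0.326] rel [0.054 0.007 0.008] rot [0.008 0.481 0.001]
0.25 0 TCP [0.383 0.059 0.286] rel [ 0.024  0.007 -0.032] rot [0.007 0.431 0.001]
0 0 TCP [0.394 0.059 0.246] rel [ 0.034  0.007 -0.072] rot [0.007 0.431 0.001]
```

```bash
python3 -m crank '[[[0,0.1,0,0,0,0.045,1],[0.003,0.2,0,0,0,0.09,1],[0.005,0.3,0,0,0,0.135,1],[0.007,0.4,0,0,0,0.18,1],[0.007,0.43,0,0,0,0.225,1]]]';python3 -m crank '[[[0.001,0.03,0,0.03,0,0,1],[0.002,0.07,0,0.07,0,0,1],[0.003,0.12,0,0.12,0,0,1],[0.004,0.17,0,0.17,0,0,1],[0.005,0.21,0,0.21,0,0,1]]]';python3 -m crank '[[[0,0.04,0,0.03,0.002,0,1],[0,0.04,0,0.042,0.002,0,1],[0,0.04,0,0.042,0.002,0,1]]]'
python3 - <<'E'
from lid import *
show(1.75,.25,clr=.03)
print(o["joints"].round(2),o["width"])
for c in("scene","top"):
    im=get_image(c);cv2.imwrite(f"pics/{c}8.png",im[:,:,::-1])
E
```

```text
time_s: 8.95
position: [0.3608, 0.0516, 0.5438]
ee_rot: [-0.006, -0.707, 0.707, 0.01]
force: [0.9, -1.0, 0.3]
width: 0.0123
time_s: 9.45
position: [0.5732, 0.0515, 0.5402]
ee_rot: [-0.068, 0.704, -0.702, -0.084]
force: [0.3, 0.0, 0.8]
width: 0.0003
time_s: 9.75
position: [0.6146, 0.0535, 0.5392]
ee_rot: [-0.082, 0.702, -0.701, -0.098]
force: [0.3, 0.2, -0.6]
width: 0.0005
now [0.6146 0.0535 0.5392] th 0.254
1.75 0.25 TCP [0.606 0.054 0.469] rel [-0.008  0.    -0.07 ] rot [ 0.001 -0.004  0.001]
[0.03 0.43 0.69 0.01 2.27 1.63] 0.00046346094889626404
```

View pics/scene8.png

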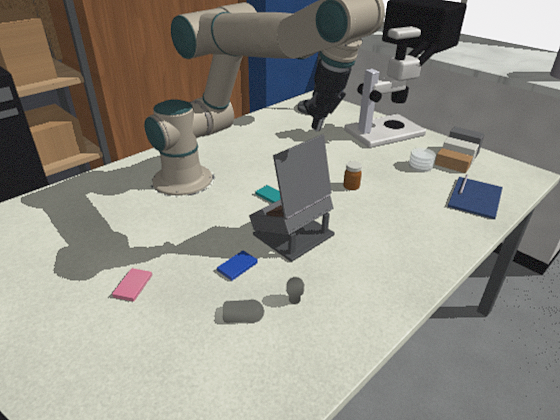

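```bash
python3 -m crank '[[[0,0,0,0,0,-0.025,1],[0,0,0,0,0,-0.05,1],[0,0,0,-0.004,0,-0.07,1],[0,0,0,-0.008,0,-0.07,1],[0,0,0,-0.008,0,-0.07,1]]]';python3 - <<'E'
from lid import *
for q,th in((1.75,.25),(1.6,.25),(1.5,.25),(1.35,.22),(1.25,.2)): show(q,th)
im=get_image("scene");cv2.imwrite(f"pics/scene9.png",cv2.resize(im[80:280,180:400,::-1],None,fx=3,fy=3))
E
```

```text
time_s: 10.35
position: [0.6026, 0.0537, 0.4753]
ee_rot: [-0.079, 0.702, -0.701, -0.095]
force: [-0.8, 0.9, 1.4]
width: -0.0
now [0.6026 0.0537 0.4753] th 0.247
1.75 0.25 TCP [0.577 0.055 0.462] rel [-0.025  0.001 -0.014] rot [0.001 0.003 0.001]
1.6 0.25 TCP [0.553 0.055 0.455] rel [-0.049  0.001 -0.021] rot [0.001 0.003 0.001]
1.5 0.25 TCP [0.538 0.055 0.448] rel [-0.064  0.002 -0.027] rot [0.001 0.003 0.001]
1.35 0.22 TCP [0.512 0.056 0.437] rel [-0.091  0.002 -0.038] rot [ 0.001 -0.027  0.001]
1.25 0.2 TCP [0.496 0.056 0.428] rel [-0.107  0.003 -0.047] rot [ 0.    -0.047  0.001]
```

View pics/scene9.png

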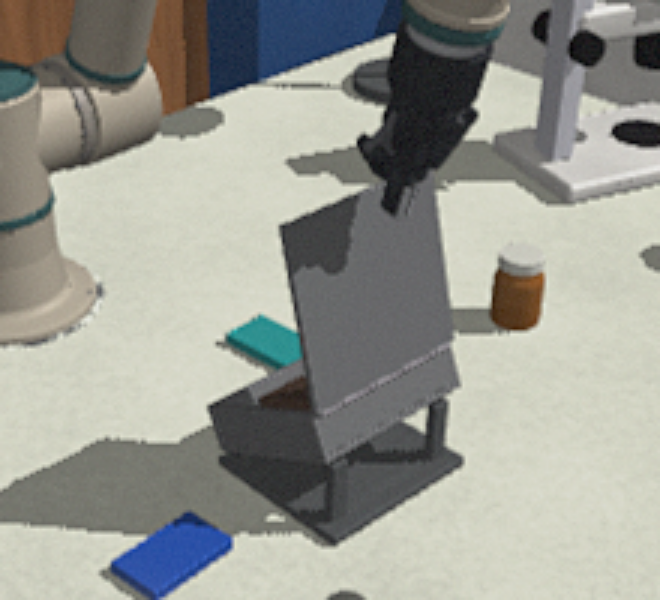

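```bash
python3 -m crank '[[[0,0,0,-0.012,0.001,-0.007,1],[0,0,0,-0.025,0.001,-0.014,1],[0,0,0,-0.037,0.001,-0.017,1],[0,0,0,-0.049,0.001,-0.021,1],[0,0,0,-0.064,0.002,-0.027,1]]]';python3 - <<'E'
from lid import *
print(o["force"])
for q,th in((1.5,.25),(1.35,.22),(1.25,.2),(1.1,.17),(1,.15),(.9,.13)): show(q,th)
im=get_image("scene");cv2.imwrite(f"pics/scene10.png",cv2.resize(im[80:280,180:400,::-1],None,fx=3,fy=3))
E
```

```text
time_s: 10.9
position: [0.5393, 0.0555, 0.4491]
ee_rot: [-0.078, 0.702, -0.701, -0.094]
force: [1.5, -0.5, -0.7]
width: -0.0001
now [0.5393 0.0555 0.4491] th 0.243
[ 1.52355577 -0.52440609 -0.74264892]
1.5 0.25 TCP [0.538 0.055 0.448] rel [-0.001 -0.    -0.001] rot [0.001 0.007 0.001]
1.35 0.22 TCP [0.512 0.056 0.437] rel [-0.027  0.001 -0.012] rot [ 0.001 -0.023  0.001]
1.25 0.2 TCP [0.496 0.056 0.428] rel [-0.044  0.001 -0.021] rot [ 0.    -0.043  0.001]
1.1 0.17 TCP [0.473 0.057 0.412] rel [-0.066  0.001 -0.037] rot [-0.001 -0.073  0.001]
1 0.15 TCP [0.46  0.057 0.4  ] rel [-0.08   0.002 -0.05 ] rot [-0.001 -0.093  0.001]
0.9 0.13 TCP [0.447 0.057 0.386] rel [-0.092  0.002 -0.063] rot [-0.001 -0.113  0.001]
```

View pics/scene10.png

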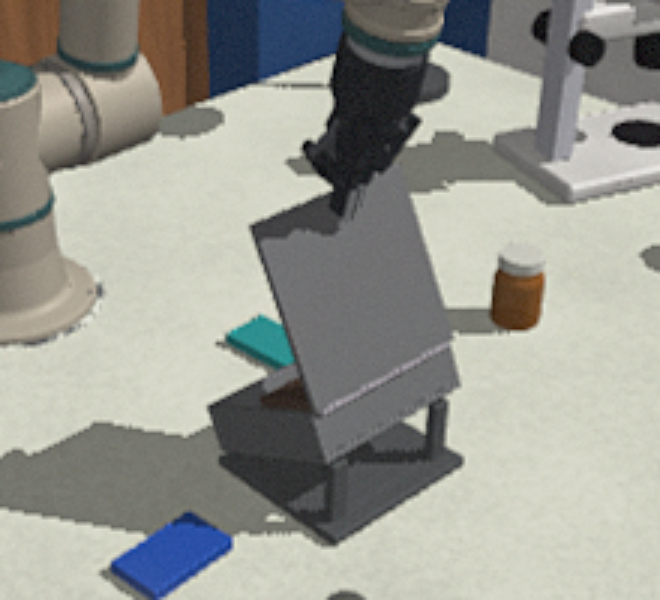

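Lid is swinging with the fingers. Continue along the arc.

```bash
python3 -m crank '[[[0,-0.012,0,-0.014,0,-0.006,1],[0,-0.023,0,-0.027,0.001,-0.012,1],[0,-0.043,0,-0.044,0.001,-0.021,1],[-0.001,-0.06,0,-0.056,0.001,-0.029,1],[-0.001,-0.073,0,-0.066,0.001,-0.037,1]]]';python3 - <<'E'
from lid import *
print(o["force"])
for q,th in((1.1,.17),(1,.15),(.9,.13),(.8,.11),(.7,.09),(.6,.07)): show(q,th)
im=get_image("scene");cv2.imwrite(f"pics/scene11.png",cv2.resize(im[80:280,180:400,::-1],None,fx=3,fy=3))
E
```

```text
time_s: 11.45
position: [0.4734, 0.0567, 0.4118]
ee_rot: [-0.052, 0.705, -0.704, -0.068]
force: [0.4, 1.1, 1.0]
width: 0.0001
now [0.4734 0.0567 0.4118] th 0.171
[0.42729805 1.14978487 1.00255583]
1.1 0.17 TCP [0.473 0.057 0.412] rel [-0.  0.  0.] rot [-0.    -0.001  0.001]
1 0.15 TCP [0.46  0.057 0.4  ] rel [-0.014  0.    -0.012] rot [-0.001 -0.021  0.001]
0.9 0.13 TCP [0.447 0.057 0.386] rel [-0.026  0.001 -0.026] rot [-0.001 -0.041  0.001]
0.8 0.11 TCP [0.437 0.058 0.372] rel [-0.037  0.001 -0.04 ] rot [-0.001 -0.061  0.001]
0.7 0.09 TCP [0.427 0.058 0.357] rel [-0.046  0.001 -0.055] rot [-0.002 -0.081  0.001]
0.6 0.07 TCP [0.42  0.058 0.342] rel [-0.054  0.001 -0.07 ] rot [-0.002 -0.101  0.001]
```

View pics/scene11.png

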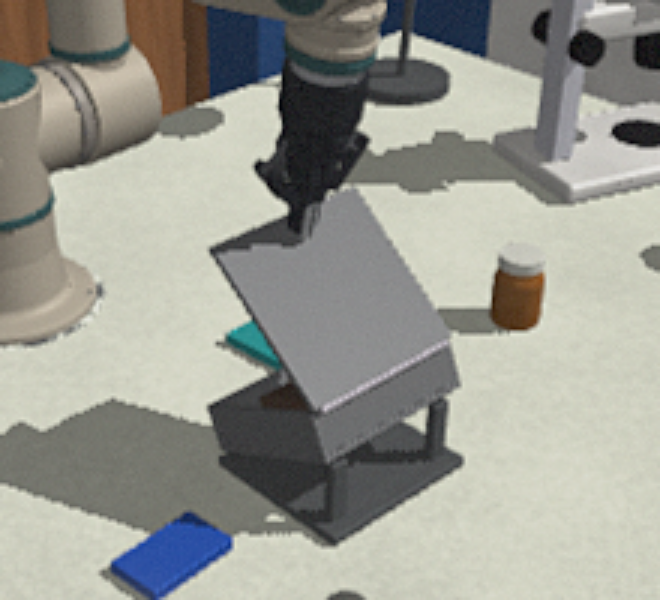

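```bash
python3 -m crank '[[[-0.001,-0.021,0.001,-0.014,0,-0.012,1],[-0.001,-0.041,0.001,-0.026,0.001,-0.026,1],[-0.001,-0.061,0.001,-0.037,0.001,-0.04,1],[-0.002,-0.081,0.001,-0.046,0.001,-0.055,1],[-0.002,-0.101,0.001,-0.054,0.001,-0.070,1]]]';python3 - <<'E'
from lid import *
print(o["force"])
for q,th in((.6,.07),(.5,.07),(.4,.07),(.3,.07),(.2,.07),(.1,.07),(0,.07)): show(q,th)
im=get_image("scene");cv2.imwrite(f"pics/scene12.png",cv2.resize(im[80:280,180:400,::-1],None,fx=3,fy=3))
E
```

```text
time_s: 12.0
position: [0.42, 0.0576, 0.3414]
ee_rot: [-0.017, 0.707, -0.706, -0.032]
force: [0.3, 0.1, 1.0]
width: 0.0
now [0.42   0.0576 0.3414] th 0.07
[0.27520914 0.10346523 0.96163518]
0.6 0.07 TCP [0.42  0.058 0.342] rel [-0.  0.  0.] rot [-0. -0.  0.]
0.5 0.07 TCP [0.395 0.059 0.327] rel [-0.025  0.001 -0.014] rot [-0. -0.  0.]
0.4 0.07 TCP [0.394 0.059 0.311] rel [-0.026  0.001 -0.031] rot [-0. -0.  0.]
0.3 0.07 TCP [0.395 0.059 0.294] rel [-0.025  0.001 -0.047] rot [-0. -0.  0.]
0.2 0.07 TCP [0.397 0.059 0.278] rel [-0.023  0.001 -0.064] rot [-0. -0.  0.]
0.1 0.07 TCP [0.401 0.058 0.262] rel [-0.019  0.001 -0.08 ] rot [-0. -0.  0.]
0 0.07 TCP [0.406 0.058 0.246] rel [-0.014  0.001 -0.095] rot [-0. -0.  0.]
```

View pics/scene12.png

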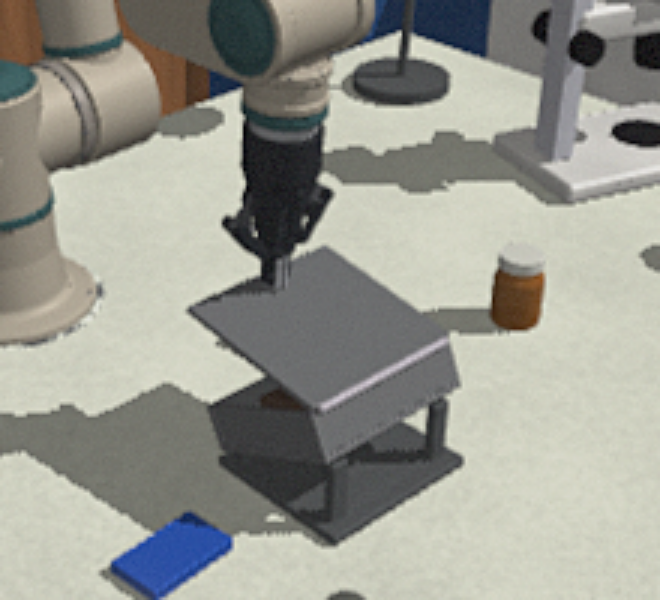

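```bash
python3 -m crank '[[[0,0,0,-0.005,0,-0.012,1],[0,0,0,-0.010,0,-0.024,1],[0,0,0,-0.014,0.001,-0.036,1],[0,0,0,-0.015,0.001,-0.047,1],[0,0,0,-0.015,0.001,-0.057,1]]]';python3 -m crank '[[[0,0,0,0.001,0,-0.007,1],[0,0,0,0.002,0,-0.014,1],[0,0,0,0.003,0,-0.021,1],[0,0,0,0.003,0,-0.027,1],[0,0,0,0.003,0,-0.030,1]]]';python3 - <<'E'
from lid import *
print(o["force"])
show(0,.07,s=.162)
im=get_image("scene");cv2.imwrite(f"pics/scene13.png",cv2.resize(im[80:280,180:400,::-1],None,fx=3,fy=3))
E
```

```text
time_s: 12.55
position: [0.4047, 0.0587, 0.2822]
ee_rot: [-0.019, 0.707, -0.706, -0.034]
force: [1.2, -0.1, 0.8]
width: 0.0
time_s: 13.05
position: [0.4076, 0.0586, 0.2522]
ee_rot: [-0.019, 0.707, -0.706, -0.034]
force: [0.3, 0.2, 0.9]
width: 0.0001
now [0.4076 0.0586 0.2522] th 0.075
[0.30510364 0.24488652 0.8812473 ]
0 0.07 TCP [0.409 0.058 0.247] rel [ 0.001 -0.    -0.005] rot [ 0.    -0.005  0.   ]
```

View pics/scene13.png

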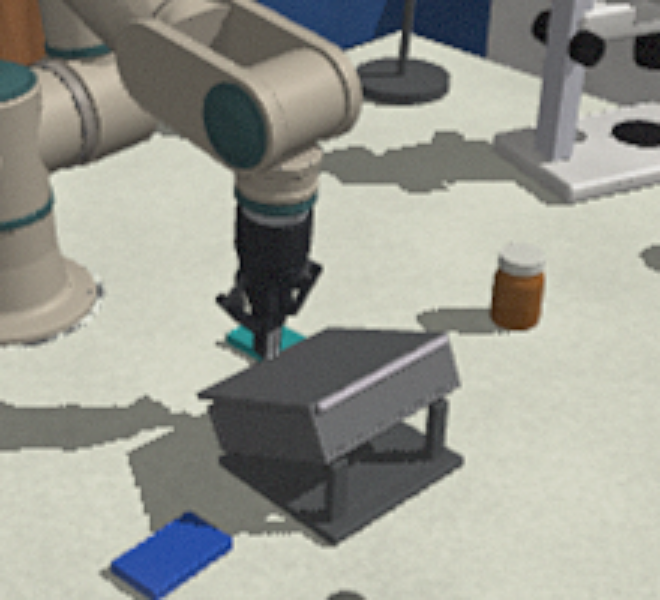

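Nearly shut; creep until force rises.

```bash
python3 -m crank '[[[0,0,0,0.001,0,-0.002,1],[0,0,0,0.001,0,-0.004,1],[0,0,0,0.001,0,-0.004,1]]]';python3 -m crank '[[[0,0,0,0,0,-0.002,1],[0,0,0,0,0,-0.002,1]]]';python3 -m crank '[[[0,0,0,0,0,-0.001,1],[0,0,0,0,0,-0.001,1]]]'
```

```text
time_s: 13.4
position: [0.4087, 0.0587, 0.2488]
ee_rot: [-0.019, 0.707, -0.706, -0.034]
force: [-0.2, -0.2, -0.2]
width: -0.0002
time_s: 13.6
position: [0.4089, 0.0586, 0.2475]
ee_rot: [-0.018, 0.707, -0.706, -0.034]
force: [-1.1, -0.3, 3.6]
width: -0.0002
time_s: 13.8
position: [0.4089, 0.0587, 0.2473]
ee_rot: [-0.018, 0.707, -0.706, -0.033]
force: [-4.4, -0.1, 10.8]
width: -0.0001
```

```bash
python3 -m crank '[[[0,0,0,0,0,-0.0015,1],[0,0,0,0,0,-0.0015,1],[0,0,0,0,0,-0.0015,1],[0,0,0,0,0,-0.0015,1]]]';python3 -m crank '[[[0,0,0,-0.001,0,0.01,1],[0,0,0,-0.01,0,0.05,1],[0,0,0,-0.02,-0.02,0.09,1],[0,0,0,-0.03,-0.04,0.13,1],[0,0,0,-0.04,-0.06,0.16,1]]]';python3 -m crank '[[[0,0,0,-0.02,-0.05,0,1],[0,0,0,-0.04,-0.1,0,1],[0,0,0,-0.05,-0.15,0,1],[0,0,0,-0.05,-0.2,0,1],[0,0,0,-0.05,-0.2,0,1]]]'
python3 - <<'E'
from fit import *
S=cam("scene");T=cam("top");p=np.load("tray.npy");Rt,t=trayT(p);out=[]
for c,C,(r,cc) in(("scene",S,(130,230)),("top",T,(160,210))):
    im=get_image(c)[:,:,::-1];cv2.imwrite(f"pics/{c}14f.png",im)
    k=4;i=cv2.resize(im[r:r+130,cc:cc+130],None,fx=k,fy=k);i0=i.copy()
    for q,col in((0,(0,255,0)),(.1,(0,0,255))):
        P=np.array([lidpt(q,a,b,.008) for a,b in((0,-.093),(.178,-.093),(.178,.093),(0,.093))])@Rt.T+t
        cv2.polylines(i,[((proj(C,P)-[cc,r]+.5)*k).astype(int)],True,col,1)
    out.append(i)
cv2.imwrite("pics/ov14.png",cv2.resize(np.hstack(out),None,fx=.75,fy=.75))
for n in["mouse","jar","eyepiece"]:
    a=mark_of(n,"scene");b=mark_of(n,"top")
    if a and b: print(n,tri([ray(S,a[0]["at"]),ray(T,b[0]["at"])])[0].round(3))
E
```

```text
time_s: 14.2
position: [0.409, 0.0587, 0.247]
ee_rot: [-0.018, 0.707, -0.706, -0.033]
force: [-10.3, -1.6, 20.8]
width: 0.0002
time_s: 14.7
position: [0.3679, -0.0018, 0.4071]
ee_rot: [-0.018, 0.707, -0.707, -0.033]
force: [0.5, -0.5, -0.3]
width: -0.0004
time_s: 15.2
position: [0.3175, -0.2049, 0.4042]
ee_rot: [0.017, -0.707, 0.707, 0.036]
force: [-0.8, 0.1, -0.3]
width: 0.0
mouse [ 0.639 -0.266  0.   ]
jar [ 0.458  0.413 -0.014]
eyepiece [ 0.694 -0.136 -0.002]
```

View pics/ov14.png

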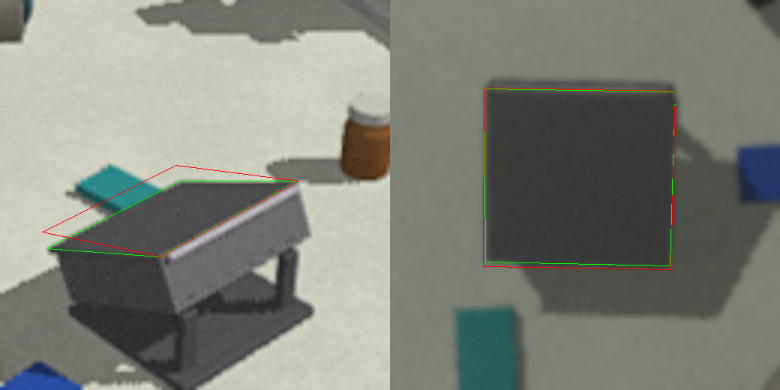

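View pics/scene14f.png

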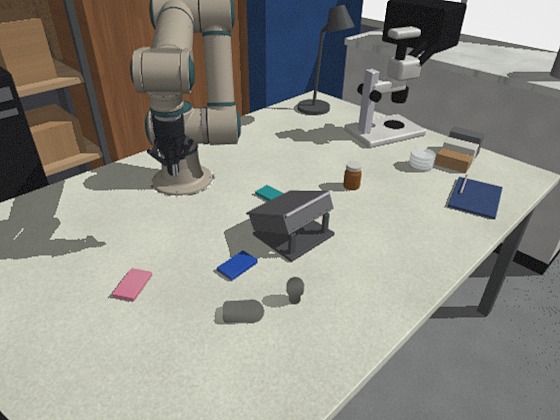

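Lid matches the shut outline; the robot is clear, and the bystanders are where they were (differences are within detector noise).

```bash
python3 -c "
from rig import *
print(sign_off())"
```

```text
the job is handed in; nothing more can be done
None
```

The slab is in the case on top of the stored slab, the lid is shut, and I have handed the job in at about 15 s of the 54 s allowed. `sign_off()` gave no verdict, so everything below is from my own checks.

- **Slab:** I picked up the dark brown slab (not the blue or pink look-alike), tilted it 25°, and lowered it until the fingers felt contact. The press on contact came to about 49 N at the wrist, more than I intended. I eased back to about 13 N before letting go.
- **Placing:** the wrist picture after release put its centre at tray x ≈ 51.5 mm and y ≈ -7 mm. It looked square and within about 2 mm of the stored slab sideways. I could not see either slab once the lid was shut.
- **Lid:** I pushed it shut with the closed fingertips, slowing at the end, until it met the rim (about 23 N at the wrist). With the arm away, its outline matched the shut position in both fixed cameras.
- **Mouse, jar and eyepiece:** the arm never went near them. Their detected positions differ from the first reading by up to about 16 mm, which I take as detector error because they look unmoved in the pictures.

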